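# Shut and clip down the cover of a tube shaker

## Robot

A 6-joint arm with a two-finger parallel gripper is mounted at the origin on the work surface. World frame = base frame: x ahead of the robot, y to its left, z up, the work surface at z = 0. Lengths are in mm, angles in rad, forces in N, time in s.
With the tool pointing down it reaches from about 325 to 775 mm from the base axis. Payload 5.5 kg.
Tool frame: the origin (TCP) lies on the centre line of the jaws, within the pads' length; the fingertips stand 11 mm ahead of it and the grasp point (between the pads) lies 8 mm behind it (env.finger_overhang is the distance from the TCP to the fingertips, in mm); z points along the fingers, y is the line along which they close (so a half turn about z gives the same grasp; the last joint's range is limited). The gripper opens to 85 mm and grips with 20 to 120 N. Pads are 22 mm wide; open, the fingers measure 114 mm over their backs; the gripper's body (76 mm by 85 mm) begins 54 mm behind the grasp point. The pads swing forward as they close: fully open they stand 13 mm farther back than shut.
Start: joints at [-1.299, 0.091, 1.231, -0, 1.82, -0.057], TCP at [193.744, -567.873, 219.175] pointing down, gripper open.
Joint ranges: [-2.87, 2.87], [-0.86, 2.18], [0.17, 2.46], [-1.51, 4.65], [0.06, 2.69], [-2.65, 2.65]. Speed limits (rad/s): [2.57, 2.57, 3.01, 3.14, 3.14, 3.14].

## Interface

Orientations are given as [roll, pitch, yaw] about the fixed x, y, z axes, in that order (R = Rz(yaw) Ry(pitch) Rx(roll)).
In Python, from station import env gives the robot as it stands. The module is installed in compiled form; this text tells all that it offers.
- The arm moves only by the shell command python3 -m jog 'ROWS'. ROWS is JSON, a list that holds one entry, the list of rows, each a list of 7 numbers: the shift along the tool's x, y, z normalised to -1 to 1, where 1 is 1000 mm, then the turn, a rotation vector about the tool's x, y, z normalised to -1 to 1, where 1 is 0.08 rad, then the opening, from -1 (shut) to 1 (fully open). A call has 1 to 12 rows; each row shifts and turns the commanded pose from where the row before left it, along the tool's axes as they then stand; what a row does not reach is not made up. A row lasts 1/8 s, in which the tool goes at most 62.5 mm and 10.7 degrees, less where a joint would pass 70% of its speed; a pose out of reach is approached as far as the arm can. A call with a number of a shift or a turn outside -1 to 1 is refused whole. A call with a gripper value outside its range is refused whole. The fingers move at their own pace and stop on an object; the grip force is fixed at half the most. Time passes only in rows, so rows that do not move let the fingers close. It gives the time, the measured TCP pose, the force, the opening and the grip force at its end, in the units of the state.
- env.read_state(): the state, without advancing time (a new reading comes with each control period).
- env.grab_frame(name): name is "side" or "top" or "wrist"; returns (picture, depth): 480x640x3 uint8, red, green, blue; 480x640 float32, mm along the optical axis (not along the pixel's ray), 0 where there is no reading.
- env.get_calibration(name): a dict with "K" (3x3 intrinsics, pixels), "camera_from_world" (4x4, takes a point from world to camera coordinates); the wrist camera has in their place "tool_from_camera" (4x4, takes a point from camera to tool coordinates, whose origin is the TCP and whose axes are the flange's). Camera axes: x right, y down, z forward; pixel columns grow to the right and rows downward; lengths in mm; the calibration is good to about 2 mm. A picture is of the moment at which its call begins: read the wrist's pose just before it. get_calibration takes no time and is no camera call.
- env.finish_job(): hands the job in; it is judged then, once.
Trained networks look in the newest picture that a camera, given by its name, has taken for a name from the list of things; names that differ only in an ending like _2 or _b are one class to them, and where a whole thing is asked for, a point or a joint stands for the part that bears it (a point fixed in the world has none). Each returns a list of dicts, best first, with "confidence" (0 to 1); they miss things now and then, are a little off and sometimes report something else, mostly with a low value. They report only what shows in the picture. A call takes as long as a camera call.
- env.outline_of(camera, target): "pixels" (480x640 bool, what is visible of it) and "box" ([left, top, right, bottom] in pixels, round what is visible of it).
- env.pinpoint(camera, target): "at" ([column, row] in pixels: a listed point, or the origin of a listed thing).
The state is a dict: "time": time; "joint_pos": joint angles; "qd": joint speeds; "joint_efforts": joint torques, N m; "ee_pos": TCP position; "tcp_rot": TCP orientation; "contact_force": force on the tool from outside, world axes, zero at the start; "torque": the same for the moment, N m; "opening": opening from 0.0 (shut) to 1.0 (fully open); "grasp_force": force on a finger pad.
Only numpy, scipy, OpenCV 4.12 (cv2) and the standard library are available. Lean on these libraries where they do the work, as an engineer would, in place of code of your own. Each camera call takes 0.05 s, during which the arm holds its last target. There are 200 camera calls.

## Task

Close the hinged lid of the beige tube shaker, then fold its three blue clip flaps (front, left and right) down around the rim one after another, pushing each one in until it clicks fully home and stays hanging straight down by itself. Be gentle, the clips and the lid are plastic: never press harder than 25 N, feel for the click and stop. Leave the things standing on the bench alone.

Things in the scene. Friction and masses are not known exactly. Their poses are not given: they have to be found in the camera images.
- shaker: beige bench-top tube shaker, fixed, 260 x 260 mm base, 75 mm high; origin: centre of its underside, z up, -x its front (black control panel). On its deck a platform carries a cream tub, 130 (x) x 110 (y) mm, and its lid. The platform is PARKED UP TO 9 mm OFF CENTRE in x and in y, unmeasured, anew each time, and stays there when pushed; the places below, in the shaker's frame, are for a centred one
- tub_mid (a point): fixed point at (0, 0, 134) mm in the shaker frame: middle of the shut lid if the platform were centred. A flap clicks so: in its last 0.4 rad, only with the lid shut, its hook rides over a rail under the rim; a level push 22 to 30 mm below the hinge line rises to 7 to 10 N, drops about 0.1 rad before home, then meets the hard stop, and the flap holds. Unclicked, a spring pushes it out
- lid (a joint): angle (rad) of the cream lid, 156 x 136 x 8 mm: 0 = shut on the tub's rim (hard stop); its front edge rises as it grows; starts 0.35 to 0.7. Hinge line along shaker y at x = +80 mm, height 134 mm, in mid-thickness; shut, its top is at height 138 mm. A stiff hinge holds it at any angle; 2 to 4 N down near its front closes it
- flap_front (a joint): angle (rad) of the front clip flap, a blue plate 60 mm wide, 4 thick, hung on the lid's front edge: 0 = hanging straight down, home (hard stop), 1.57 = straight out; starts 1.2 to 1.7. Lid shut: level hinge line at x = -80 mm, centred on y = 0, height 134 mm. The plate's free edge is 34 mm from it; the outer face (upper face when open) lies 4 mm outside it when down
- flap_left (a joint): angle (rad) of the left clip flap, a blue plate 56 mm wide, 4 thick, hung on the lid's left edge: 0 = hanging straight down, home (hard stop), 1.57 = straight out; starts 1.2 to 1.7. Lid shut: level hinge line at y = +70 mm, centred on x = 0, height 134 mm. The plate's free edge is 34 mm from it; the outer face (upper face when open) lies 4 mm outside it when down
- flap_right (a joint): angle (rad) of the right clip flap, a blue plate 56 mm wide, 4 thick, hung on the lid's right edge: 0 = hanging straight down, home (hard stop), 1.57 = straight out; starts 1.2 to 1.7. Lid shut: level hinge line at y = -70 mm, centred on x = 0, height 134 mm. The plate's free edge is 34 mm from it; the outer face (upper face when open) lies 4 mm outside it when down
- tube_rack: bystander: blue tube rack 100 x 70 x 41 mm, loose on the bench, origin under its centre
- bottle: bystander: white bottle, diameter 52 mm, 110 mm high, loose on the bench, origin under its centre
- beaker: bystander: clear beaker, diameter 64 mm, 75 mm high, loose on the bench, origin under its centre

How it is judged:
By the outcome, as a careful person would: the job done as asked, in the order asked, and still so for the second after the job is handed in, with the robot touching nothing.
It also fails if it takes over 69 s, if anything falls off the work surface, if the arm or the gripper's body presses on something with over 40 N, if the wrist force passes 120 N, or if a joint passes its speed limit or range.

## Working session

There is one attempt and no reset: what is moved stays moved. The work goes in short steps, Python scripts to look and compute and a shell command to move; the robot and the scene stay as the last step left them, time stands still between calls to the robot, and variables do not carry over. Pictures are saved under pics/ and viewed, at most 10 in all, crops included, and the job is handed in when it is done.

```bash
mkdir -p pics; cat > h.py <<'E'
import numpy as np, cv2
from station import env
def cam(n):
    c=env.get_calibration(n); return np.array(c["K"]),np.array(c["camera_from_world"])
def world(n,depth):
    K,T=cam(n); v,u=np.mgrid[:480,:640]
    P=np.stack([(u-K[0,2])/K[0,0]*depth,(v-K[1,2])/K[1,1]*depth,depth],-1)
    Ti=np.linalg.inv(T); return P@Ti[:3,:3].T+Ti[:3,3]
E
python3 - <<'E'
from h import *
s=env.read_state(); print(s)
for n in("top","side"):
    p,d=env.grab_frame(n); cv2.imwrite(f"pics/{n}0.png",p[...,::-1]); W=world(n,d); np.savez(f"{n}0.npz",p=p,d=d,W=W)
    K,T=cam(n); print(n,np.linalg.inv(T)[:3,3],np.linalg.inv(T)[:3,2])
    for t in("shaker","tub_mid","lid","flap_front","flap_left","flap_right","tube_rack","bottle","beaker"):
        for o in env.pinpoint(n,t)[:1]:
            a=np.round(o["at"]).astype(int); print(t,o["confidence"],a,W[min(a[1],479),min(a[0],639)].round())
        if t!="tub_mid":
            for o in env.outline_of(n,t)[:1]:
                m=o["pixels"]&(d>0); print("   ol",o["confidence"],o["box"],m.sum(),np.percentile(W[m],[5,50,95],axis=0).round().tolist() if m.any() else "")
                np.save(f"m_{n}_{t}.npy",m)
E
```

```text
{'time': 0.0, 'joint_pos': array([-1.29867344e+00,  9.18953020e-02,  1.23188123e+00,  6.15346254e-06,
        1.81982378e+00, -5.66630779e-02]), 'qd': array([-0.00038097, -0.00077125, -0.00254208, -0.000482  , -0.00076094,
       -0.00059722]), 'joint_efforts': array([-5.51243174e-04, -4.58730376e+01, -4.18027318e+01, -3.76464122e-04,
        1.14125627e-02, -3.24992027e-05]), 'ee_pos': array([ 193.67409997, -567.55368058,  218.03171739]), 'tcp_rot': array([-3.13958855e+00, -1.19656573e-04,  3.28787359e-01]), 'contact_force': array([ 0.35798089, -1.24259649, -0.48867953]), 'torque': array([ 0.08078904, -0.00653124, -0.01608469]), 'grasp_force': 0.0, 'opening': 1.000272243671456}
top [ 423.0729449    -9.02584446 1378.46300844] [ 0.1143102   0.01678741 -0.99330326]
shaker 0.87 [344 232] [564. -29. 231.]
   ol 0.64 [290.8, 175.6, 404.6, 286.8] 10155 [[473.0, -153.0, 71.0], [577.0, -36.0, 79.0], [707.0, 77.0, 236.0]]Traceback (most recent call last):
  File "<stdin>", line 7, in <module>
ValueError: it knows: beaker, bottle, shaker, tub_mid, tube_rack
```

```bash
python3 - <<'E'
from h import *
for n in("top","side"):
    p,d=env.grab_frame(n); cv2.imwrite(f"pics/{n}0.png",p[...,::-1]); W=world(n,d); np.savez(f"{n}0.npz",p=p,d=d,W=W)
    K,T=cam(n); print(n,np.linalg.inv(T)[:3,3],np.linalg.inv(T)[:3,2])
    for t in("shaker","tub_mid","tube_rack","bottle","beaker"):
        for o in env.pinpoint(n,t)[:1]:
            a=np.round(o["at"]).astype(int); print(t,o["confidence"],a,W[min(a[1],479),min(a[0],639)].round())
        if t!="tub_mid":
            for o in env.outline_of(n,t)[:1]:
                m=o["pixels"]&(d>0); print("   ol",o["confidence"],o["box"],m.sum(),np.percentile(W[m],[5,50,95],axis=0).round().tolist() if m.any() else "")
                np.save(f"m_{n}_{t}.npy",m)
a=cv2.imread("pics/top0.png")[150:320,250:450]; cv2.imwrite("pics/top0c.png",cv2.resize(a,None,fx=3.5,fy=3.5,interpolation=2))
E
```

```text
top [ 423.0729449    -9.02584446 1378.46300844] [ 0.1143102   0.01678741 -0.99330326]
shaker 0.68 [347 238] [550. -35. 241.]
   ol 0.64 [291.3, 173.6, 405.9, 286.8] 10419 [[472.0, -153.0, 70.0], [577.0, -36.0, 78.0], [709.0, 79.0, 236.0]]
tub_mid 0.54 [192 249] [534. 364.  41.]
tube_rack 0.87 [190 248] [537. 369.  44.]
   ol 0.76 [169.9, 223.9, 206.5, 274.3] 1092 [[487.0, 345.0, 20.0], [531.0, 381.0, 35.0], [576.0, 417.0, 43.0]]
bottle 0.63 [454 284] [ 458. -310.   76.]
   ol 0.64 [446.1, 273.6, 472.6, 294.4] 413 [[441.0, -343.0, 26.0], [460.0, -318.0, 76.0], [481.0, -302.0, 112.0]]
beaker 0.56 [465 208] [ 663. -355.   10.]
   ol 0.63 [455.8, 190.2, 479.0, 215.0] 561 [[645.0, -379.0, 2.0], [677.0, -360.0, 36.0], [699.0, -324.0, 76.0]]
side [ 750.20926599 -836.37338886  702.80470926] [-0.18498637  0.80346608 -0.56588188]
shaker 0.76 [330 283] [ 601. -117.   76.]
   ol 0.62 [265.9, 182.5, 394.5, 327.0] 13257 [[486.0, -177.0, 23.0], [600.0, -94.0, 76.0], [713.0, 35.0, 222.0]]
tube_rack 0.59 [342 195] [591.  54. 194.]
   ol 0.93 [324.4, 178.1, 358.7, 199.1] 359 [[493.0, 358.0, 13.0], [549.0, 376.0, 36.0], [583.0, 414.0, 42.0]]
bottle 0.93 [235 371] [ 475. -347.   36.]
   ol 0.83 [215.4, 329.9, 245.7, 383.7] 1282 [[446.0, -353.0, 11.0], [469.0, -342.0, 66.0], [486.0, -322.0, 110.0]]
beaker 0.78 [341 407] [ 677. -379.   39.]
   ol 0.61 [323.8, 366.9, 362.2, 416.7] 1657 [[645.0, -381.0, 9.0], [670.0, -348.0, 48.0], [696.0, -324.0, 75.0]]
```

View pics/top0.png

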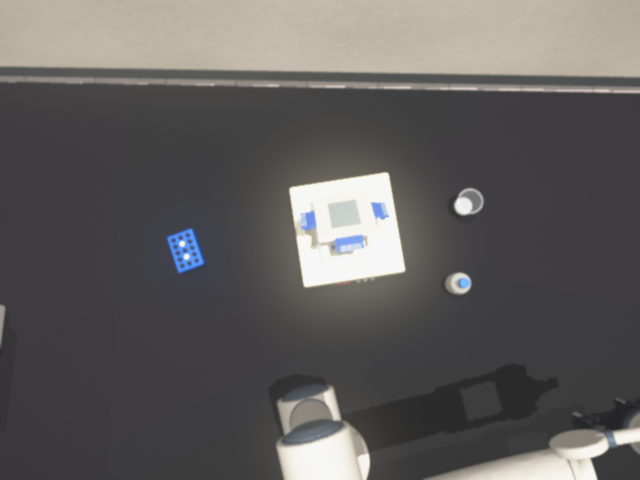

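View pics/side0.png

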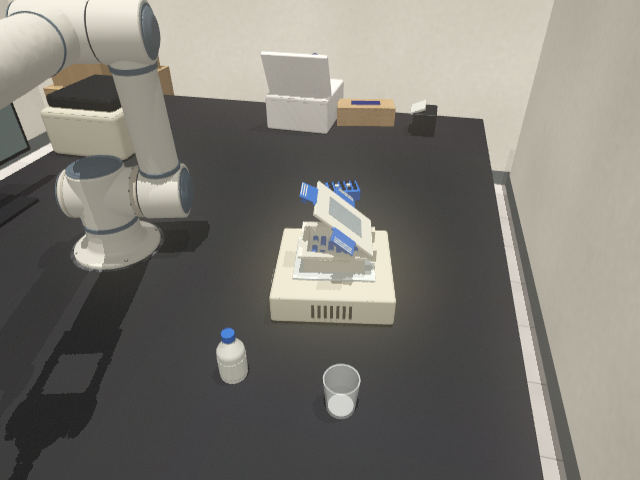

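```bash
python3 - <<'E'
from h import *
for n in("top","side"):
    z=np.load(n+"0.npz"); W=z["W"]; p=z["p"].astype(int)
    near=(abs(W[...,0]-588)<190)&(abs(W[...,1]+37)<190)&(z["d"]>0)
    m=near&(abs(W[...,2]-75)<6)
    r=cv2.minAreaRect(W[m][:,:2].astype(np.float32)); print(n,m.sum(),"deck z",np.median(W[m][:,2]),r)
    # robust side-line fit
    if n=="top":
        yaw=np.radians(r[2]); yaw=(yaw+np.pi/4)%(np.pi/2)-np.pi/4; c=np.array(r[0]); np.save("y.npy",[*c,yaw])
    c=np.load("y.npy"); yaw=c[2]; R=np.array([[np.cos(yaw),np.sin(yaw)],[-np.sin(yaw),np.cos(yaw)]])
    S=W.copy(); S[...,:2]=(W[...,:2]-c[:2])@R.T
    print("yaw",yaw, "deck pct",np.percentile(S[m][:,:2],[0.5,2,98,99.5],axis=0).round(1).tolist())
    blue=near&(p[...,2]-p[...,0]>60)&(S[...,2]>120)
    nn,lab,st,ce=cv2.connectedComponentsWithStats(blue.astype(np.uint8))
    for i in range(1,nn):
        if st[i,4]>15: q=S[lab==i]; print("blue",st[i,4],np.percentile(q,[3,50,97],axis=0).round().tolist())
    l=near&~blue&(S[...,2]>142)
    q=S[l]; A=np.c_[q[:,0],q[:,1],np.ones(len(q))]
    k=np.ones(len(q),bool)
    for _ in range(8):
        co=np.linalg.lstsq(A[k],q[k][:,2],rcond=None)[0]; e=abs(A@co-q[:,2]); k=e<max(3,2*np.median(e))
    print("lid plane",co,"ang",np.arctan(-co[0]),k.sum(),len(q)); g=q[k]; print(np.percentile(g,[1,50,99],axis=0).round().tolist())
E
```

```text
top 5461 deck z 74.73401703420222 ((592.921142578125, -36.72807312011719), (259.9877014160156, 259.7496337890625), 10.185677528381348)
yaw 0.17777360941665266 deck pct [[-128.7, -128.4], [-126.7, -125.9], [125.5, 126.4], [128.1, 128.7]]
blue 151 [[-3.0, -89.0, 173.0], [16.0, -76.0, 190.0], [36.0, -64.0, 206.0]]
blue 179 [[-1.0, 75.0, 174.0], [16.0, 87.0, 193.0], [39.0, 102.0, 206.0]]
blue 241 [[-66.0, -22.0, 238.0], [-49.0, 6.0, 245.0], [-40.0, 34.0, 252.0]]
lid plane [-8.30133677e-01  2.18801191e-04  2.07301855e+02] ang 0.6928469805243312 2293 2916
[[-39.0, -62.0, 143.0], [16.0, 8.0, 194.0], [77.0, 105.0, 239.0]]
side 4776 deck z 75.17568364932941 ((592.1646728515625, -39.08308410644531), (260.143798828125, 259.2715148925781), 10.470279693603516)
yaw 0.17777360941665266 deck pct [[-129.6, -130.2], [-127.1, -129.0], [124.7, 111.7], [127.3, 122.0]]
blue 217 [[-70.0, -25.0, 239.0], [-52.0, -0.0, 246.0], [-39.0, 33.0, 254.0]]
blue 107 [[-0.0, 75.0, 171.0], [21.0, 87.0, 189.0], [42.0, 107.0, 206.0]]
blue 225 [[-4.0, -95.0, 168.0], [18.0, -74.0, 189.0], [39.0, -63.0, 204.0]]
lid plane [-8.32657540e-01  1.33890174e-03  2.06654642e+02] ang 0.6943393149125348 1900 2260
[[-38.0, -62.0, 143.0], [17.0, -2.0, 193.0], [76.0, 104.0, 237.0]]
```

View pics/top0c.png

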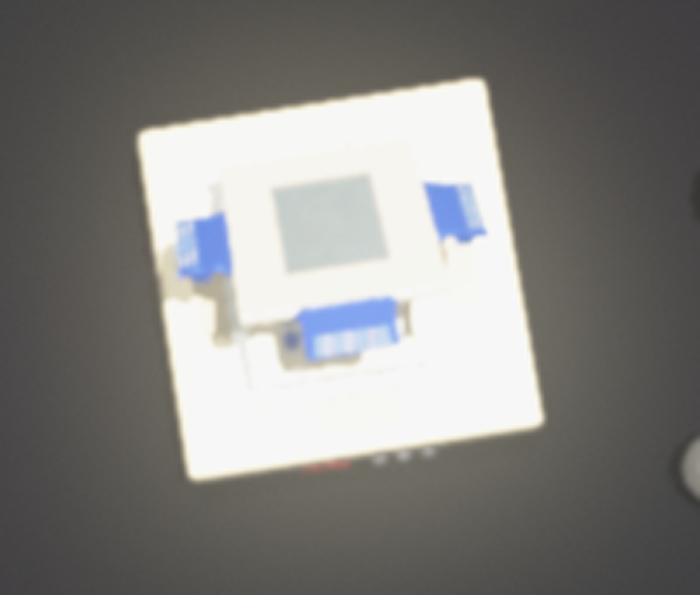

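```bash
python3 -m jog '[[[0,0,-0.041,0,0,0.93,-1],[0,0,-0.041,0,0,0.93,-1],[0.039,-0.0387,0,0,0,0,-1],[0.039,-0.0387,0,0,0,0,-1],[0.039,-0.0387,0,0,0,0,-1],[0.039,-0.0387,0,0,0,0,-1],[0.039,-0.0387,0,0,0,0,-1],[0.039,-0.0387,0,0,0,0,-1],[0.039,-0.0387,0,0,0,0,-1],[0.039,-0.0387,0,0,0,0,-1],[0.039,-0.0387,0,0,0,0,-1],[0.039,-0.0387,0,0,0,0,-1]]]'
cat >> h.py <<'E'
SC=np.array([592.7,-37.5]); SY=0.18
def rep(goal=None,yaw=None):
    "TCP in shaker frame; shift in tool axes to goal (shaker frame mm)"
    from scipy.spatial.transform import Rotation as Ro
    s=env.read_state(); R=Ro.from_euler("xyz",s["tcp_rot"]).as_matrix(); S=Ro.from_euler("z",SY).as_matrix()
    p=np.array(s["ee_pos"])-[*SC,0]; print("t",round(s["time"],2),"tcp_shaker",(S.T@p).round(1),"rot",np.round(s["tcp_rot"],3),"F_sh",(S.T@s["contact_force"]).round(1),"open",s["opening"])
    if goal is not None: print("tool shift",(R.T@(S@np.array(goal,float)-p)).round(1))
    if yaw is not None: print("tool rotvec/0.08",((Ro.from_matrix(R).inv()*Ro.from_euler("xyz",[np.pi,0,yaw])).as_rotvec()/0.08).round(2))
E
python3 -c "
from h import *
rep([-29,5,265],.18)"
```

```text
time: 2.7
ee_pos: [508.9, -115.7, 301.4]
tcp_rot: [3.141, -0.001, 0.18]
contact_force: [0.6, -0.5, 0.3]
opening: -0.003
grasp_force: 0.0
t 2.7 tcp_shaker [-96.4 -61.9 301.4] rot [ 3.141e+00 -1.000e-03  1.800e-01] F_sh [ 0.5 -0.6  0.3] open -0.003364764299367141
tool shift [ 67.4 -66.9  36.4]
tool rotvec/0.08 [ 0.   -0.01  0.  ]
```

```bash
python3 -m jog '[[[0.0225,-0.0223,0,0,0,0,-1],[0.0225,-0.0223,0,0,0,0,-1],[0.0225,-0.0223,0,0,0,0,-1],[0,0,0.025,0,0,0,-1],[0,0,0.02,0,0,0,-1],[0,0,0,0,0,0,-1]]]'
python3 -c "
from h import *
rep([-29,5,245])"
python3 -m jog '[[[0,0,0.008,0,0,0,-1],[0,0,0.008,0,0,0,-1]]]'
python3 -m jog '[[[0,0,0.008,0,0,0,-1],[0,0,0.008,0,0,0,-1]]]'
python3 -c "
from h import *
rep([-29,5,155])"
```

```text
time: 3.45
ee_pos: [561.9, -39.2, 254.2]
tcp_rot: [-3.14, 0.004, 0.18]
contact_force: [-0.5, 1.1, -0.3]
opening: -0.001
grasp_force: 0.0
t 3.45 tcp_shaker [-30.6   3.8 254.2] rot [-3.14   0.004  0.18 ] F_sh [-0.3  1.1 -0.3] open -0.0013534691613970298
tool shift [ 1.6 -1.2  9.2]
time: 3.7
ee_pos: [562.9, -39.6, 240.9]
tcp_rot: [3.141, -0.002, 0.18]
contact_force: [-0.1, -0.5, -0.2]
opening: 0.004
grasp_force: 0.0
time: 3.95
ee_pos: [562.6, -39.5, 223.8]
tcp_rot: [3.142, -0.0, 0.18]
contact_force: [-0.8, 0.1, 1.7]
opening: 0.002
grasp_force: 0.5
t 3.95 tcp_shaker [-30.    3.4 223.8] rot [ 3.142 -0.     0.18 ] F_sh [-0.7  0.3  1.7] open 0.0019903742337873433
tool shift [ 1.  -1.6 68.8]
```

```bash
python3 -m jog '[[[0,0,0.007,0,0,0,-1],[0,0,0.007,0,0,0,-1],[0,0,0.007,0,0,0,-1],[0,0,0.007,0,0,0,-1]]]'
python3 -m jog '[[[0,0,0.007,0,0,0,-1],[0,0,0.007,0,0,0,-1],[0,0,0.007,0,0,0,-1],[0,0,0.006,0,0,0,-1],[0,0,0.004,0,0,0,-1],[0,0,0,0,0,0,-1]]]'
python3 -m jog '[[[0,0,0.002,0,0,0,-1],[0,0,0.002,0,0,0,-1]]]'
python3 -c "
from h import *
rep([-29,5,149])"
```

```text
time: 4.45
ee_pos: [562.6, -39.4, 195.7]
tcp_rot: [3.142, -0.0, 0.18]
contact_force: [-0.1, 0.5, 0.7]
opening: -0.004
grasp_force: 0.3
time: 5.2
ee_pos: [562.4, -39.4, 164.7]
tcp_rot: [-3.141, 0.001, 0.18]
contact_force: [0.5, -0.1, 0.0]
opening: -0.001
grasp_force: 0.0
time: 5.45
ee_pos: [562.7, -39.4, 161.4]
tcp_rot: [3.141, -0.0, 0.18]
contact_force: [-0.5, -0.2, 0.4]
opening: -0.006
grasp_force: 0.1
t 5.45 tcp_shaker [-29.8   3.5 161.4] rot [ 3.141 -0.     0.18 ] F_sh [-0.5 -0.1  0.4] open -0.005548362493409652
tool shift [ 0.8 -1.5 12.4]
```

```bash
python3 -m jog '[[[0,0,0.002,0,0,0,-1],[0,0,0.002,0,0,0,-1],[0,0,0.002,0,0,0,-1]]]'
python3 -c "
from h import *
p,d=env.grab_frame('side');cv2.imwrite('pics/s1.png',cv2.resize(p[160:340,230:430,::-1],None,fx=3.5,fy=3.3))
rep([-29,5,149])"
```

```text
time: 5.82
ee_pos: [562.6, -39.4, 155.1]
tcp_rot: [-3.142, 0.0, 0.18]
contact_force: [-0.4, -0.4, 0.2]
opening: 0.001
grasp_force: 0.1
t 5.88 tcp_shaker [-30.1   3.6 154.7] rot [-3.141e+00  1.000e-03  1.800e-01] F_sh [-0.  -1.  -1.1] open 0.0018151860629582143
tool shift [ 1.1 -1.4  5.7]
```

View pics/s1.png

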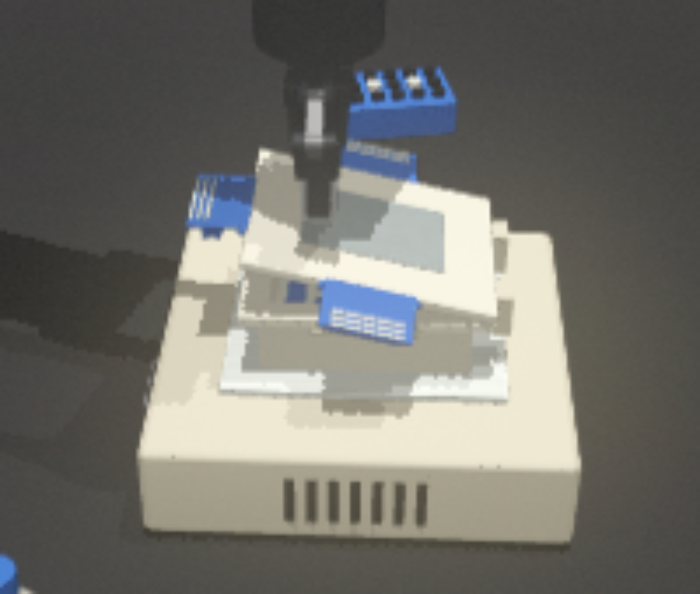

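```bash
python3 -m jog '[[[0,0,0.002,0,0,0,-1],[0,0,0.002,0,0,0,-1]]]'
python3 -m jog '[[[0,0,0.001,0,0,0,-1],[0,0,0.001,0,0,0,-1]]]'
```

```text
time: 6.12
ee_pos: [562.6, -39.4, 151.1]
tcp_rot: [3.142, -0.0, 0.18]
contact_force: [-0.2, -0.3, 0.3]
opening: -0.001
grasp_force: 0.1
time: 6.38
ee_pos: [562.6, -39.4, 149.1]
tcp_rot: [-3.142, -0.0, 0.18]
contact_force: [0.0, -0.6, 0.6]
opening: -0.001
grasp_force: 0.1
```

```bash
cat >> h.py <<'E'
def lid():
    p,d=env.grab_frame("side"); S=world("side",d); c,s=np.cos(SY),np.sin(SY)
    q=(S-[*SC,0])@np.array([[c,-s,0],[s,c,0],[0,0,1]]); p=p.astype(int)
    m=(abs(q[...,0]-10)<60)&(abs(q[...,1]-5)<60)&(q[...,2]>128)&(q[...,2]<250)&(p[...,0]>p[...,2]-25)&(p.min(-1)>70)&(d>0)
    g=q[m]; A=np.c_[g[:,:2],np.ones(len(g))]; k=np.ones(len(g),bool)
    for _ in range(15):
        co=np.linalg.lstsq(A[k],g[k][:,2],rcond=None)[0]; e=abs(A@co-g[:,2]); k=e<max(3,np.median(e))
    print("lid angle",np.arctan(-co[0]).round(3),"z at x=0,-78",(co[2]+5*co[1]).round(1),(co[2]-78*co[0]).round(1),k.sum())
E
python3 -c "
from h import *
lid();rep()"
```

```text
lid angle 0.195 z at x=0,-78 154.5 169.9 1531
t 6.42 tcp_shaker [-30.    3.6 149. ] rot [-3.141  0.     0.18 ] F_sh [-0.8 -0.5  0.7] open -0.005091481415001859
```

```bash
python3 - <<'E'
from h import *
print(env.finger_overhang)
p,d=env.grab_frame('side'); K,T=cam('side'); s=env.read_state(); e=np.array(s['ee_pos'])
p=p[...,::-1].copy()
pts=[]
for dz in(0,-11):
    q=T[:3,:3]@(e+[0,0,dz])+T[:3,3]; u=K@q; u=u[:2]/u[2]; print(u, q[2], d[int(u[1])-2:int(u[1])+3,int(u[0])]); pts.append(u)
c=cv2.resize(p[160:340,230:430],None,fx=4,fy=3.3)
for u in pts: cv2.circle(c,(int((u[0]-230)*4),int((u[1]-160)*3.3)),3,(0,0,255),-1)
cv2.imwrite('pics/s2.png',c)
E
```

```text
11.0
[320.64607415 232.21975664] 988.4442389695128 [970.8722  972.22    968.93787 966.1536  960.2612 ]
[320.65818261 236.38150654] 994.6689396400698 [960.2612  960.27844 951.62354 954.8745  952.6344 ]
```

View pics/s2.png

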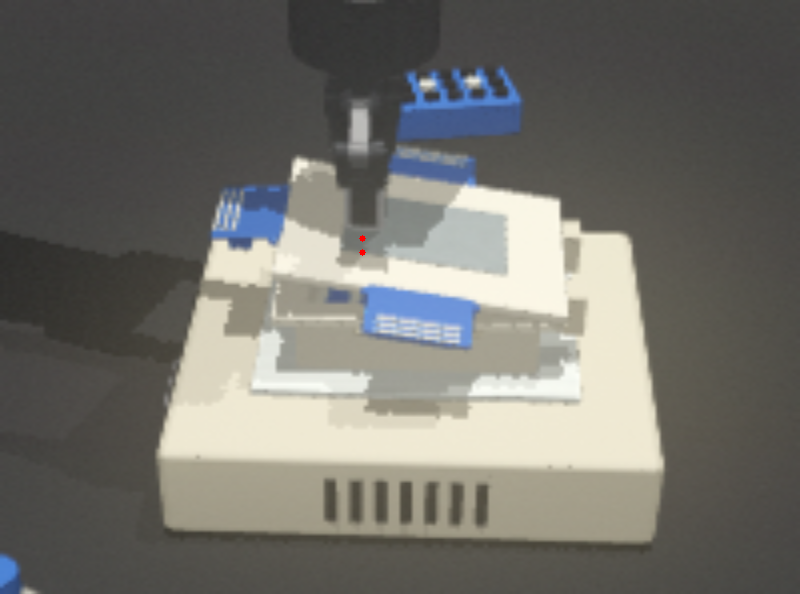

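```bash
python3 - <<'E'
from h import *
p,d=env.grab_frame('side'); W=world('side',d); c,s=np.cos(SY),np.sin(SY)
q=(W-[*SC,0])@np.array([[c,-s,0],[s,c,0],[0,0,1]])
for v in range(208,246,3): print(v,[(tuple(q[v,u].round().astype(int).tolist()),int(p[v,u].mean())) for u in (316,320,324,332)])
pp,dd=env.grab_frame('wrist'); cv2.imwrite('pics/w1.png',pp[...,::-1]); print(env.get_calibration('wrist'))
E
```

```text
208 [((-36, -58, 247), 65), ((-28, -57, 247), 84), ((-20, -59, 248), 67), ((-8, 95, 156), 106)]
211 [((-36, -49, 235), 65), ((-29, -44, 232), 68), ((-21, -49, 235), 69), ((-8, 82, 156), 108)]
214 [((-37, -39, 222), 69), ((-29, -30, 216), 72), ((-21, -40, 223), 69), ((-7, 66, 157), 174)]
217 [((-39, -3, 192), 117), ((-31, -10, 197), 69), ((-21, -27, 207), 87), ((-7, 58, 154), 175)]
220 [((-40, -2, 184), 129), ((-31, -10, 189), 73), ((-22, -4, 186), 114), ((-7, 46, 154), 160)]
223 [((-40, -3, 177), 132), ((-31, -11, 183), 75), ((-22, -3, 177), 116), ((-6, 32, 155), 132)]
226 [((-40, -3, 169), 130), ((-31, -9, 173), 74), ((-22, -3, 169), 115), ((-6, 21, 155), 133)]
229 [((-40, -3, 162), 115), ((-31, -4, 163), 125), ((-22, -5, 163), 129), ((-5, 5, 157), 136)]
232 [((-39, -17, 163), 112), ((-31, -13, 161), 114), ((-22, -13, 161), 135), ((-5, -5, 156), 135)]
235 [((-38, -25, 161), 120), ((-30, -25, 161), 113), ((-22, -21, 159), 137), ((-5, -14, 155), 191)]
238 [((-38, -37, 162), 147), ((-29, -35, 160), 176), ((-21, -34, 160), 177), ((-5, -26, 155), 188)]
241 [((-37, -47, 161), 223), ((-29, -46, 160), 197), ((-21, -41, 158), 196), ((-4, -37, 155), 242)]
244 [((-36, -59, 162), 241), ((-28, -55, 160), 242), ((-20, -53, 158), 242), ((-4, -48, 155), 242)]
{'K': array([[405.13767895,   0.        , 325.76716691],
       [  0.        , 405.13767895, 235.8266627 ],
       [  0.        ,   0.        ,   1.        ]]), 'tool_from_camera': array([[-2.87022048e-04, -9.54718512e-01, -2.97510470e-01,
         7.62953275e+01],
       [ 9.99999816e-01, -4.32948346e-04,  4.24596168e-04,
        -4.66989266e-01],
       [-5.34176488e-04, -2.97510293e-01,  9.54718461e-01,
        -1.53465598e+02],
       [ 0.00000000e+00,  0.00000000e+00,  0.00000000e+00,
         1.00000000e+00]])}
```

View pics/w1.png

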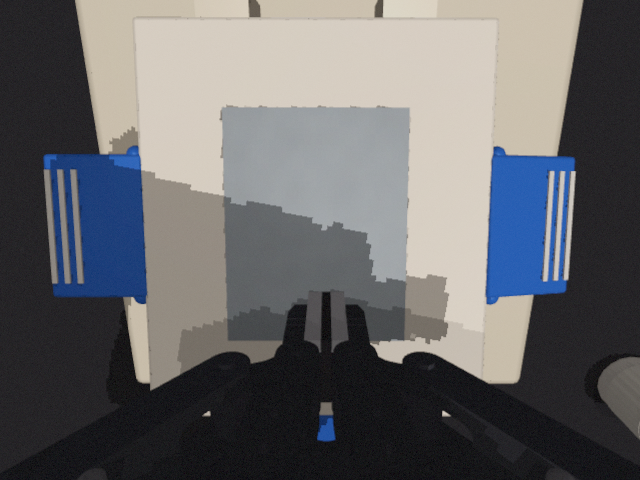

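```bash
python3 -m jog '[[[0,0,0.002,0,0,0,-1],[0,0,0.002,0,0,0,-1],[0,0,0.002,0,0,0,-1]]]'
python3 -c "
from h import *
lid();rep()
s=env.read_state();p,d=env.grab_frame('wrist');print(d[285:345:6,316],d[285:345:6,335])"
```

```text
time: 6.95
ee_pos: [562.6, -39.4, 142.9]
tcp_rot: [-3.142, 0.0, 0.18]
contact_force: [-1.1, 0.6, -0.2]
opening: -0.0
grasp_force: 0.1
lid angle 0.146 z at x=0,-78 150.3 161.8 1535
t 7.0 tcp_shaker [-30.1   3.6 142.6] rot [-3.141e+00  1.000e-03  1.800e-01] F_sh [ 0.1 -0.3  0.4] open -0.001122145245352946
[156.99228 153.09981 146.75392 142.38618 137.93832 134.00925 130.1446
 126.37134 123.3711  120.88415] [156.78717  152.81856  146.97151  141.85751  138.24782  133.33914
 129.8665   124.75824  123.162865 120.73354 ]
```

```bash
python3 -m jog '[[[0,0,0.002,0,0,0,-1],[0,0,0.002,0,0,0,-1],[0,0,0.002,0,0,0,-1],[0,0,0.002,0,0,0,-1],[0,0,0.002,0,0,0,-1]]]'
python3 -c "
from h import *
lid();rep()"
python3 -m jog '[[[0,0,0.0015,0,0,0,-1],[0,0,0.0015,0,0,0,-1]]]'
python3 -m jog '[[[0,0,0.001,0,0,0,-1]]]'
python3 -c "
from h import *
lid();rep()"
```

```text
time: 7.68
ee_pos: [562.6, -39.4, 133.0]
tcp_rot: [-3.142, 0.0, 0.18]
contact_force: [-0.6, -0.1, 0.4]
opening: 0.004
grasp_force: 0.1
lid angle 0.063 z at x=0,-78 143.5 148.4 1526
t 7.72 tcp_shaker [-30.1   3.6 132.7] rot [-3.141e+00  1.000e-03  1.800e-01] F_sh [ 0.   0.3 -0.6] open 0.0017251410196134549
time: 7.98
ee_pos: [562.6, -39.4, 130.1]
tcp_rot: [-3.142, -0.0, 0.18]
contact_force: [0.5, 0.2, -0.2]
opening: 0.0
grasp_force: 0.1
time: 8.1
ee_pos: [562.6, -39.4, 129.0]
tcp_rot: [-3.142, 0.0, 0.18]
contact_force: [-0.1, -0.1, -1.1]
opening: -0.001
grasp_force: 0.1
lid angle 0.031 z at x=0,-78 140.9 143.3 1521
t 8.15 tcp_shaker [-30.    3.5 128.9] rot [-3.141  0.     0.18 ] F_sh [ 0.3 -0.  -0.1] open 0.0006697449768013358
```

```bash
for i in 1 2; do python3 -m jog '[[[0,0,0.001,0,0,0,-1]]]' | grep -E 'ee_pos|contact'; done
python3 -c "
from h import *
lid();rep()"
```

```text
ee_pos: [562.6, -39.4, 128.2]
contact_force: [-0.0, 0.6, 0.3]
ee_pos: [562.6, -39.4, 127.2]
contact_force: [-0.5, 0.1, -0.0]
lid angle 0.014 z at x=0,-78 139.6 140.7 1531
t 8.45 tcp_shaker [-30.    3.5 127. ] rot [-3.142  0.     0.18 ] F_sh [-0.1  0.2  0.4] open 0.00034104156076247534
```

```bash
python3 -m jog '[[[0,0,0.0007,0,0,0,-1]]]' | grep -E 'ee_pos|contact'; python3 -m jog '[[[0,0,0.0005,0,0,0,-1]]]' | grep -E 'ee_pos|contact'; 
python3 -c "
from h import *
lid();rep()"
```

```text
ee_pos: [562.6, -39.4, 126.5]
contact_force: [-0.0, 0.3, 0.3]
ee_pos: [562.6, -39.4, 125.9]
contact_force: [0.1, -0.0, 0.3]
lid angle 0.005 z at x=0,-78 138.7 139.1 1521
t 8.75 tcp_shaker [-30.    3.5 125.9] rot [ 3.142 -0.     0.18 ] F_sh [-0.4  0.4  0.6] open 0.000349930817877732
```

```bash
for i in 1; do python3 -m jog '[[[0,0,0.0005,0,0,0,-1]]]' | grep -E 'ee_pos|contact';done;  python3 -m jog '[[[0,0,0.0003,0,0,0,-1],[0,0,0,0,0,0,-1]]]' | grep -E 'ee_pos|contact'
python3 -c "
from h import *
lid();rep();print(env.read_state()['joint_efforts'])"
```

```text
ee_pos: [562.7, -39.4, 125.9]
contact_force: [-2.2, -0.5, 2.9]
ee_pos: [562.6, -39.4, 125.8]
contact_force: [-2.1, 1.0, 5.0]
lid angle 0.003 z at x=0,-78 138.7 139.0 1532
t 9.18 tcp_shaker [-29.9   3.5 125.8] rot [ 3.141e+00 -1.000e-03  1.800e-01] F_sh [-2.5  0.6  5.8] open -0.0032865911743506916
[-1.17780617e-02 -3.85835195e+01 -3.96379817e+01  3.98669264e-02
 -7.90302940e-01  1.21250068e-04]
```

```bash
python3 -m jog '[[[0,0,-0.02,0,0,0,-1],[-0.03,0,-0.05,0,0,0,-1],[-0.05,0,-0.03,0,0,0,-1],[0,0,0,0,0,0,-1],[0,0,0,0,0,0,-1]]]'
python3 - <<'E'
from h import *
from scipy.spatial.transform import Rotation as Ro
lid();rep()
s=env.read_state(); p,d=env.grab_frame('wrist'); cal=env.get_calibration('wrist'); K=cal['K'];M=cal['tool_from_camera']
cv2.imwrite('pics/w2.png',p[...,::-1])
v,u=np.mgrid[:480,:640]; P=np.stack([(u-K[0,2])/K[0,0]*d,(v-K[1,2])/K[1,1]*d,d],-1)@M[:3,:3].T+M[:3,3]
P=P@Ro.from_euler('xyz',s['tcp_rot']).as_matrix().T+s['ee_pos']
c,ss=np.cos(SY),np.sin(SY)
q=(P-[*SC,0])@np.array([[c,-ss,0],[ss,c,0],[0,0,1]]); p=p.astype(int)
ok=(d>60)&(abs(q[...,0])<140)&(abs(q[...,1])<140)
b=ok&(p[...,2]-p[...,0]>50)&(q[...,2]>100)
n,lab,st,ce=cv2.connectedComponentsWithStats(b.astype(np.uint8))
for i in range(1,n):
    if st[i,4]>300:
        g=q[lab==i]; ax=0 if abs(np.median(g[:,1]))<40 else 1
        co=np.polyfit(g[:,ax],g[:,2],1); print(st[i,:4],st[i,4],np.percentile(g,[1,50,99],axis=0).round(1).tolist(),"slope",co[0].round(3))
l=ok&~b&(abs(q[...,2]-138)<4); g=q[l]; print("lid",np.percentile(g,[.5,2,50,98,99.5],axis=0).round(1).tolist()); r=cv2.minAreaRect(g[:,:2].astype(np.float32));print(r)
dk=ok&(abs(q[...,2]-75)<3); print("deck",np.percentile(q[dk],[.2,99.8],axis=0).round(1).tolist())
E
```

```text
time: 9.8
ee_pos: [484.2, -53.7, 225.4]
tcp_rot: [3.141, -0.001, 0.18]
contact_force: [1.3, 0.7, -1.0]
opening: -0.003
grasp_force: 0.0
lid angle 0.002 z at x=0,-78 138.7 138.8 1697
t 9.85 tcp_shaker [-109.7    3.6  224.2] rot [-3.141e+00  1.000e-03  1.800e-01] F_sh [0.4 0.3 0.6] open -0.00014015169264674915
[127   0  74 105] 5414 [[-26.7, 74.8, 134.8], [-2.2, 89.4, 136.7], [21.5, 108.9, 138.3]] slope 0.005
[439   0  70 105] 4962 [[-27.2, -93.4, 128.5], [-1.9, -73.6, 134.0], [22.4, -59.5, 138.0]] slope 0.239
[265 185 109  53] 4212 [[-110.3, -21.6, 128.5], [-89.9, 8.0, 134.1], [-76.6, 37.3, 137.9]] slope 0.244
lid [[-76.1, -58.8, 134.9], [-74.3, -56.6, 135.3], [-21.5, 9.7, 137.0], [20.2, 100.4, 138.8], [21.4, 109.6, 139.2]]
((-39.819740295410156, 13.909919738769531), (123.73101806640625, 195.85635375976562), 0.0013205328723415732)
deck [[-128.7, -124.9, 72.0], [33.6, 130.3, 75.7]]
```

View pics/w2.png

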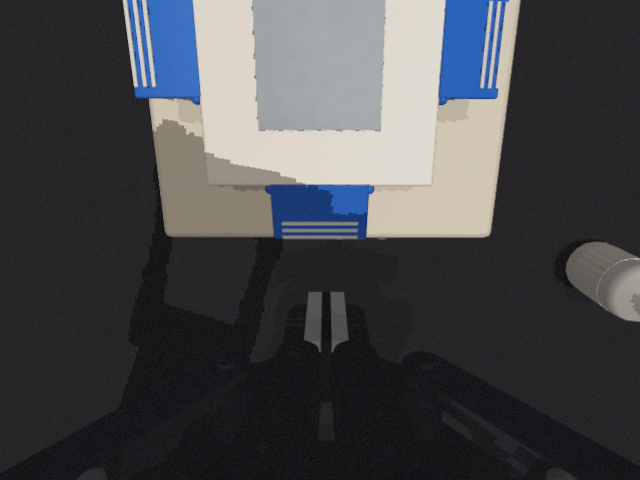

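```bash
python3 -m jog '[[[0.0037,-0.0044,0.03,0,0,0,-1],[0,0,0.035,0,0,0,-1],[0,0,0.025,0,0,0,-1],[0,0,0,0,0,0,-1]]]'
python3 -c "
from h import *
rep([-106,8,95.8],.18)"
python3 -m jog '[[[0,0,0.006,0,0,0,-1],[0,0,0.006,0,0,0,-1],[0,0,0.006,0,0,0,-1]]]'
```

```text
time: 10.4
ee_pos: [485.3, -48.2, 131.2]
tcp_rot: [-3.139, 0.007, 0.18]
contact_force: [-0.0, 0.4, 0.5]
opening: -0.0
grasp_force: 0.0
t 10.4 tcp_shaker [-107.6    8.7  131.2] rot [-3.139  0.007  0.18 ] F_sh [0.1 0.4 0.5] open -0.0002483871428089517
tool shift [ 1.8  0.8 35.4]
tool rotvec/0.08 [-0.03  0.09  0.01]
time: 10.78
ee_pos: [487.3, -48.8, 117.7]
tcp_rot: [3.141, -0.002, 0.18]
contact_force: [0.8, 0.3, 1.3]
opening: 0.002
grasp_force: 0.4
```

```bash
python3 -m jog '[[[0,0,0.005,0,0,0,-1],[0,0,0.005,0,0,0,-1],[0,0,0.005,0,0,0,-1]]]'
python3 -m jog '[[[0,0,0.003,0,0,0,-1],[0,0,0,0,0,0,-1]]]'
python3 -c "
from h import *
rep([-92,8,95.8],.18)"
```

```text
time: 11.15
ee_pos: [486.7, -48.8, 102.0]
tcp_rot: [3.141, -0.0, 0.18]
contact_force: [-1.3, -0.5, 0.9]
opening: -0.0
grasp_force: 0.5
time: 11.4
ee_pos: [486.5, -48.7, 98.7]
tcp_rot: [-3.141, 0.001, 0.18]
contact_force: [-0.2, -0.3, -0.4]
opening: -0.002
grasp_force: 0.1
t 11.4 tcp_shaker [-106.5    8.    98.7] rot [-3.141e+00  1.000e-03  1.800e-01] F_sh [-0.3 -0.3 -0.4] open -0.002274891307589536
tool shift [14.5  0.   2.9]
tool rotvec/0.08 [-0.    0.01 -0.  ]
```

```bash
python3 -m jog '[[[0.001,0,0.002,0,0,0,-1],[0.002,0,0,0,0,0,-1],[0.002,0,0,0,0,0,-1]]]' | grep -E 'ee_pos|contact'
for i in 1; do python3 -m jog '[[[0.002,0,0,0,0,0,-1]]]' | grep -E 'ee_pos|contact'; done
python3 -m jog '[[[0.0015,0,0,0,0,0,-1]]]' | grep -E 'ee_pos|contact'
python3 -m jog '[[[0.001,0,0,0,0,0,-1]]]' | grep -E 'ee_pos|contact'
python3 -c "
from h import *
rep([-92,8,96.8],.18)"
```

```text
ee_pos: [491.0, -47.9, 96.7]
contact_force: [-4.9, -1.9, -1.2]
ee_pos: [492.1, -47.7, 96.2]
contact_force: [-7.4, -1.6, -2.0]
ee_pos: [493.1, -47.5, 95.8]
contact_force: [-7.2, -1.5, -2.4]
ee_pos: [494.0, -47.3, 95.5]
contact_force: [-7.7, -2.5, -3.4]
t 12.15 tcp_shaker [-98.9   8.   95.5] rot [-3.141  0.006  0.18 ] F_sh [-8.  -1.  -3.4] open -0.004120464019334843
tool shift [ 6.9 -0.  -1.4]
tool rotvec/0.08 [-0.01  0.08 -0.01]
```

```bash
for i in 1; do :; done; python3 -m jog '[[[0.001,0,0,0,0,0,-1]]]' | grep -E 'ee_pos|contact'
python3 -m jog '[[[0.001,0,0,0,0,0,-1]]]' | grep -E 'ee_pos|contact'
python3 -m jog '[[[0.001,0,0,0,0,0,-1]]]' | grep -E 'ee_pos|contact'
python3 -c "
from h import *
rep([-92,8,96.8],.18)"
```

```text
ee_pos: [495.2, -47.1, 95.5]
contact_force: [-5.5, -0.7, -2.0]
ee_pos: [497.3, -46.7, 96.1]
contact_force: [-0.9, -0.1, -0.1]
ee_pos: [498.4, -46.5, 96.7]
contact_force: [-6.6, -1.3, -0.9]
t 12.53 tcp_shaker [-94.4   8.   96.7] rot [-3.141e+00  2.000e-03  1.800e-01] F_sh [-6.8 -0.1 -0.9] open 0.0006605649477020637
tool shift [ 2.4 -0.  -0.1]
tool rotvec/0.08 [-0.    0.03 -0.  ]
```

```bash
python3 -m jog '[[[0.0005,0,0,0,0,0,-1]]]' | grep -E 'ee_pos|contact'
python3 -m jog '[[[0.0003,0,0,0,0,0,-1],[0,0,0,0,0,0,-1]]]' | grep -E 'ee_pos|contact'
python3 -c "
from h import *
rep([-92,8,96.8],.18)"
```

```text
ee_pos: [498.4, -46.5, 96.7]
contact_force: [-9.0, -1.3, -1.1]
ee_pos: [498.3, -46.5, 96.7]
contact_force: [-9.1, -0.5, -0.1]
t 12.9 tcp_shaker [-94.4   8.   96.7] rot [-3.141  0.004  0.18 ] F_sh [-9.   1.1 -0.1] open -0.00032119163277171173
tool shift [ 2.4  0.  -0.1]
tool rotvec/0.08 [-0.01  0.05 -0.  ]
```

```bash
python3 -m jog '[[[-0.006,0,0,0,0,0,-1],[-0.02,0,0,0,0,0,-1],[0,0,-0.03,0,0,-0.98,-1],[0,0,-0.04,0,0,-0.98,-1],[0,0,-0.02,0,0,-0.98,-1],[0,0,0,0,0,-0.98,-1],[0,0,0,0,0,-0.98,-1],[0,0,0,0,0,-0.98,-1],[0,0,0,0,0,-0.98,-1],[0,0,0,0,0,-0.98,-1],[0,0,0,0,0,-0.98,-1],[0,0,0,0,0,-0.98,-1]]]'|grep -E 'ee_pos|rot|contact'
python3 -m jog '[[[0,0,0,0,0,-0.98,-1],[0,0,0,0,0,-0.98,-1],[0,0,0,0,0,-0.98,-1],[0,0,0,0,0,-0.98,-1],[0,0,0,0,0,-0.98,-1],[0,0,0,0,0,-0.98,-1],[0,0,0,0,0,-0.98,-1],[0,0,0,0,0,-0.98,-1],[0,0,0,0,0,-0.98,-1],[0,0,0,0,0,-0.98,-1],[0,0,0,0,0,0,-1]]]'|grep -E 'ee_pos|rot|contact'
python3 -c "
from h import *
rep([2,108,165],1.751)"
```

```text
ee_pos: [475.0, -50.9, 188.1]
tcp_rot: [3.139, -0.002, 0.967]
contact_force: [-0.1, -0.2, -0.5]
ee_pos: [474.8, -50.9, 188.0]
tcp_rot: [3.139, 0.001, 1.747]
contact_force: [-0.0, -0.1, -0.1]
t 15.78 tcp_shaker [-118.4    7.9  188. ] rot [3.139e+00 1.000e-03 1.747e+00] F_sh [-0.  -0.1 -0.1] open 0.0016940254104901432
tool shift [100.5 120.   23.2]
tool rotvec/0.08 [ 0.03  0.01 -0.04]
```

```bash
python3 -m jog '[[[0.0335,0.04,0,0,0,0,-1],[0.0335,0.04,0,0,0,0,-1],[0.0335,0.04,0,0,0,0,-1],[0,0,0.015,0,0,0,-1],[0,0,0,0,0,0,-1],[0,0,0,0,0,0,-1]]]'|grep -E 'ee_pos|rot|contact'
python3 - <<'E'
from h import *
from scipy.spatial.transform import Rotation as Ro
lid(); rep([2,108,130],1.751)
s=env.read_state(); p,d=env.grab_frame('wrist'); cal=env.get_calibration('wrist'); K=cal['K'];M=cal['tool_from_camera']
v,u=np.mgrid[:480,:640]; P=np.stack([(u-K[0,2])/K[0,0]*d,(v-K[1,2])/K[1,1]*d,d],-1)@M[:3,:3].T+M[:3,3]
P=P@Ro.from_euler('xyz',s['tcp_rot']).as_matrix().T+s['ee_pos']
c,ss=np.cos(SY),np.sin(SY)
q=(P-[*SC,0])@np.array([[c,-ss,0],[ss,c,0],[0,0,1]]); pi=p.astype(int)
b=(d>60)&(abs(q[...,0])<140)&(abs(q[...,1])<140)&(pi[...,2]-pi[...,0]>50)&(q[...,2]>95)
n,lab,st,ce=cv2.connectedComponentsWithStats(b.astype(np.uint8))
for i in range(1,n):
    if st[i,4]>200: print(st[i],np.percentile(q[lab==i],[1,50,99],axis=0).round(1).tolist())
p,d=env.grab_frame('top'); W=world('top',d); q=(W-[*SC,0])@np.array([[c,-ss,0],[ss,c,0],[0,0,1]]); pi=p.astype(int)
b=(d>0)&(abs(q[...,0])<140)&(abs(q[...,1])<140)&(pi[...,2]-pi[...,0]>50)&(q[...,2]>95)
n,lab,st,ce=cv2.connectedComponentsWithStats(b.astype(np.uint8))
for i in range(1,n):
    if st[i,4]>8: print("top",st[i],np.percentile(q[lab==i],[1,50,99],axis=0).round(1).tolist())
E
```

```text
ee_pos: [574.4, 68.2, 172.8]
tcp_rot: [3.141, 0.0, 1.746]
contact_force: [-0.4, 0.0, 0.3]
lid angle 0.004 z at x=0,-78 138.7 139.0 1690
t 16.57 tcp_shaker [  1.  107.3 173.2] rot [3.14  0.    1.746] F_sh [-0.  -0.3  0.3] open 0.0025573084322003683
tool shift [ 0.8  0.9 43.2]
tool rotvec/0.08 [ 0.02  0.   -0.06]
[ 267  259  117   67 3893] [[-27.7, 75.9, 134.6], [0.5, 96.4, 136.8], [29.5, 118.2, 191.7]]
top [371 209  17  24 246] [[-26.0, -92.9, 128.7], [0.4, -75.5, 134.8], [27.3, -62.4, 140.9]]
top [309 231   8  11  70] [[-56.6, 73.2, 132.7], [-18.5, 86.4, 138.5], [-2.8, 96.7, 520.5]]
top [338 256  25   5  56] [[-82.3, -22.1, 120.8], [-80.4, 4.7, 136.8], [-77.5, 33.9, 142.1]]
```

```bash
python3 -m jog '[[[0,0.001,0.02,0,0,0,-1],[0,0,0.02,0,0,0,-1],[0,0,0.006,0,0,0,-1],[0,0,0.006,0,0,0,-1],[0,0,0.006,0,0,0,-1]]]'|grep -E 'ee_pos|rot|contact'
python3 -m jog '[[[0,0,0.006,0,0,0,-1],[0,0,0.005,0,0,0,-1],[0,0,0.003,0,0,0,-1],[0,0,0,0,0,0,-1]]]'|grep -E 'ee_pos|rot|contact'
python3 -c "
from h import *
rep([2,94,96.5],1.751)"
```

```text
ee_pos: [575.9, 69.2, 114.3]
tcp_rot: [3.141, 0.0, 1.748]
contact_force: [0.2, -0.1, 1.4]
ee_pos: [575.5, 69.3, 99.8]
tcp_rot: [-3.141, -0.0, 1.748]
contact_force: [1.0, -0.4, 0.3]
t 17.8 tcp_shaker [  2.2 108.1  99.8] rot [-3.141 -0.     1.748] F_sh [ 0.9 -0.5  0.3] open 0.002580028546143111
tool shift [-14.1  -0.1   3.3]
tool rotvec/0.08 [-0.01 -0.   -0.04]
```

```bash
python3 -m jog '[[[-0.001,0,0.002,0,0,0,-1],[-0.002,0,0.001,0,0,0,-1],[-0.002,0,0,0,0,0,-1]]]' | grep -E 'ee_pos|contact'
python3 -m jog '[[[-0.002,0,0,0,0,0,-1]]]' | grep -E 'ee_pos|contact'
python3 -m jog '[[[-0.0015,0,0,0,0,0,-1]]]' | grep -E 'ee_pos|contact'
python3 -m jog '[[[-0.001,0,0,0,0,0,-1]]]' | grep -E 'ee_pos|contact'
python3 -c "
from h import *
rep([2,94,96.5],1.751)"
```

```text
ee_pos: [576.4, 64.4, 97.0]
contact_force: [0.1, 0.7, 0.1]
ee_pos: [576.8, 62.4, 97.0]
contact_force: [-0.1, 2.0, -0.7]
ee_pos: [577.0, 61.1, 97.0]
contact_force: [-1.0, 4.4, -1.2]
ee_pos: [577.0, 60.8, 96.9]
contact_force: [-1.2, 6.4, -0.5]
t 18.55 tcp_shaker [ 2.2 99.5 96.9] rot [-3.141e+00 -2.000e-03  1.749e+00] F_sh [ 0.   6.5 -0.5] open 0.0031177104749217075
tool shift [-5.5 -0.2  0.4]
tool rotvec/0.08 [-0.01 -0.02 -0.03]
```

```bash
for i in 1; do :; done; python3 -m jog '[[[-0.001,0,0,0,0,0,-1]]]' | grep -E 'ee_pos|contact'
python3 -m jog '[[[-0.001,0,0,0,0,0,-1]]]' | grep -E 'ee_pos|contact'
python3 -m jog '[[[-0.001,0,0,0,0,0,-1]]]' | grep -E 'ee_pos|contact'
python3 -m jog '[[[-0.001,0,0,0,0,0,-1]]]' | grep -E 'ee_pos|contact'
```

```text
ee_pos: [577.1, 60.3, 96.7]
contact_force: [-1.3, 7.2, -2.7]
ee_pos: [577.2, 59.7, 96.5]
contact_force: [-1.2, 8.1, -2.6]
ee_pos: [577.3, 59.0, 96.3]
contact_force: [-0.4, 8.8, -2.3]
ee_pos: [577.4, 58.0, 96.2]
contact_force: [-0.5, 7.9, -4.0]
```

```bash
python3 -m jog '[[[-0.001,0,0,0,0,0,-1]]]' | grep -E 'ee_pos|contact'
python3 -m jog '[[[-0.001,0,0,0,0,0,-1]]]' | grep -E 'ee_pos|contact'
python3 -m jog '[[[-0.0005,0,0,0,0,0,-1]]]' | grep -E 'ee_pos|contact'
```

```text
ee_pos: [577.5, 56.5, 96.2]
contact_force: [-1.3, 5.3, -2.6]
ee_pos: [578.0, 54.2, 96.6]
contact_force: [0.8, 0.1, -0.3]
ee_pos: [578.2, 53.7, 96.9]
contact_force: [-1.1, 3.2, -2.1]
```

```bash
python3 -m jog '[[[-0.0005,0,0,0,0,0,-1]]]' | grep -E 'ee_pos|contact'
python3 -m jog '[[[-0.0005,0,0,0,0,0,-1],[0,0,0,0,0,0,-1]]]' | grep -E 'ee_pos|contact'
python3 -c "
from h import *
rep([2,94,96.5],1.751)"
```

```text
ee_pos: [578.2, 53.6, 96.9]
contact_force: [-1.6, 6.0, -2.0]
ee_pos: [578.3, 53.6, 97.0]
contact_force: [-1.6, 6.5, -2.3]
t 19.8 tcp_shaker [ 2.1 92.2 97. ] rot [-3.141e+00 -2.000e-03  1.749e+00] F_sh [-0.4  6.7 -2.3] open -0.0015685357118259211
tool shift [ 1.8 -0.1  0.5]
tool rotvec/0.08 [-0.01 -0.03 -0.03]
```

```bash
python3 -m jog '[[[-0.0005,0,0,0,0,0,-1]]]' | grep -E 'ee_pos|contact'
python3 -m jog '[[[0.006,0,0,0,0,0,-1],[0.015,0,0,0,0,0,-1],[0,0,-0.035,0,0,0,-1],[0,0,-0.04,0,0,0,-1],[-0.05,0,0,0,0,0,-1],[-0.05,0,0,0,0,0,-1],[-0.05,0,0,0,0,0,-1],[-0.05,0,0,0,0,0,-1],[0,0,0,0,0,0,-1],[0,0,0,0,0,0,-1]]]'|grep -E 'ee_pos|rot|contact'
python3 -c "
from h import *
lid();rep([2,-92,130],1.751)"
```

```text
ee_pos: [578.3, 53.6, 96.9]
contact_force: [-2.3, 9.2, -2.4]
ee_pos: [610.3, -123.7, 172.3]
tcp_rot: [3.141, -0.0, 1.748]
contact_force: [-0.3, 0.7, -0.1]
lid angle 0.003 z at x=0,-78 138.6 138.8 1228
t 21.23 tcp_shaker [  2.  -87.4 172.4] rot [ 3.141 -0.     1.749] F_sh [ 0.6 -0.4  0.1] open -0.0048918488938674825
tool shift [-4.6 -0.  42.4]
tool rotvec/0.08 [ 0.   -0.   -0.03]
```

```bash
python3 -m jog '[[[-0.0045,0,0.02,0,0,0,-1],[0,0,0.02,0,0,0,-1],[0,0,0.006,0,0,0,-1],[0,0,0.006,0,0,0,-1],[0,0,0.006,0,0,0,-1]]]'|grep -E 'ee_pos|rot|contact'
python3 -m jog '[[[0,0,0.006,0,0,0,-1],[0,0,0.005,0,0,0,-1],[0,0,0.003,0,0,0,-1],[0,0,0,0,0,0,-1]]]'|grep -E 'ee_pos|rot|contact'
python3 -c "
from h import *
rep([2,-78,96.5],1.751)"
```

```text
ee_pos: [611.4, -128.6, 114.5]
tcp_rot: [3.141, 0.0, 1.748]
contact_force: [-0.2, 0.5, 1.3]
ee_pos: [610.9, -128.6, 99.8]
tcp_rot: [-3.141, -0.0, 1.748]
contact_force: [0.7, 1.0, 0.3]
t 22.35 tcp_shaker [  1.6 -92.9  99.8] rot [-3.141 -0.     1.748] F_sh [0.8 0.8 0.3] open -0.0012655036821694044
tool shift [14.9  0.3  3.4]
tool rotvec/0.08 [-0.01 -0.   -0.04]
```

```bash
python3 -m jog '[[[0.001,0,0.002,0,0,0,-1],[0.002,0,0.001,0,0,0,-1],[0.0015,0,0,0,0,0,-1]]]' | grep -E 'ee_pos|contact'
python3 -m jog '[[[0.0015,0,0,0,0,0,-1]]]' | grep -E 'ee_pos|contact'
python3 -m jog '[[[0.001,0,0,0,0,0,-1]]]' | grep -E 'ee_pos|contact'
python3 -m jog '[[[0.001,0,0,0,0,0,-1]]]' | grep -E 'ee_pos|contact'
python3 -c "
from h import *
rep([2,-78,96.5],1.751)"
```

```text
ee_pos: [610.2, -124.2, 97.0]
contact_force: [0.4, -1.2, 0.4]
ee_pos: [610.0, -122.7, 97.1]
contact_force: [0.5, -1.5, -0.8]
ee_pos: [609.8, -121.7, 97.2]
contact_force: [0.3, -2.1, -0.2]
ee_pos: [609.6, -120.8, 97.2]
contact_force: [1.2, -3.1, -0.7]
t 23.1 tcp_shaker [  1.8 -85.   97.2] rot [-3.142  0.     1.748] F_sh [ 0.6 -3.2 -0.7] open -0.0031224744699777807
tool shift [7.  0.2 0.7]
tool rotvec/0.08 [-0.    0.   -0.04]
```

```bash
python3 -m jog '[[[0.001,0,0,0,0,0,-1]]]' | grep -E 'ee_pos|contact'
python3 -m jog '[[[0.001,0,0,0,0,0,-1]]]' | grep -E 'ee_pos|contact'
python3 -m jog '[[[0.001,0,0,0,0,0,-1]]]' | grep -E 'ee_pos|contact'
python3 -m jog '[[[0.001,0,0,0,0,0,-1]]]' | grep -E 'ee_pos|contact'
```

```text
ee_pos: [609.6, -120.5, 97.1]
contact_force: [1.5, -5.5, -1.5]
ee_pos: [609.4, -120.0, 97.0]
contact_force: [1.9, -6.4, -2.1]
ee_pos: [609.3, -119.4, 97.0]
contact_force: [2.7, -7.4, -2.8]
ee_pos: [609.1, -118.7, 96.9]
contact_force: [3.1, -8.6, -3.4]
```

```bash
python3 -m jog '[[[0.001,0,0,0,0,0,-1]]]' | grep -E 'ee_pos|contact'
python3 -m jog '[[[0.001,0,0,0,0,0,-1]]]' | grep -E 'ee_pos|contact'
```

```text
ee_pos: [608.9, -117.8, 96.8]
contact_force: [1.7, -8.1, -3.3]
ee_pos: [608.6, -116.5, 96.6]
contact_force: [1.2, -5.7, -2.5]
```

```bash
python3 -m jog '[[[0.001,0,0,0,0,0,-1]]]' | grep -E 'ee_pos|contact'
python3 -m jog '[[[0.0007,0,0,0,0,0,-1]]]' | grep -E 'ee_pos|contact'
python3 -m jog '[[[0.0005,0,0,0,0,0,-1]]]' | grep -E 'ee_pos|contact'
python3 -m jog '[[[0.0005,0,0,0,0,0,-1]]]' | grep -E 'ee_pos|contact'
```

```text
ee_pos: [608.2, -114.5, 96.7]
contact_force: [-0.2, -1.8, -1.4]
ee_pos: [608.1, -113.3, 96.9]
contact_force: [0.9, -4.8, -2.3]
ee_pos: [608.1, -113.3, 97.0]
contact_force: [0.5, -5.9, -3.6]
ee_pos: [608.1, -113.3, 97.0]
contact_force: [0.8, -7.9, -3.0]
```

Hard stop reached after the drop. Retreat and check.

```bash
python3 -m jog '[[[-0.006,0,0,0,0,0,-1],[-0.02,0,0,0,0,0,-1],[0,0,-0.04,0,0,0,-1],[0,0,-0.05,0,0,0,-1],[0,-0.05,-0.04,0,0,0,-1],[0,-0.055,-0.02,0,0,0,-1],[0,-0.055,0,0,0,0,-1],[0,-0.04,0,0,0,0,-1],[0,0,0,0,0,0,-1],[0,0,0,0,0,0,-1]]]'|grep -E 'ee_pos|rot|contact'
python3 - <<'E'
from h import *
lid(); rep(); c,ss=np.cos(SY),np.sin(SY); ims=[]
for n in('top','side'):
    p,d=env.grab_frame(n); W=world(n,d); q=(W-[*SC,0])@np.array([[c,-ss,0],[ss,c,0],[0,0,1]]); pi=p.astype(int)
    b=(d>0)&(abs(q[...,0])<140)&(abs(q[...,1])<140)&(pi[...,2]-pi[...,0]>40)&(q[...,2]>95)&(q[...,2]<160)
    k,lab,st,ce=cv2.connectedComponentsWithStats(b.astype(np.uint8))
    for i in range(1,k):
        if st[i,4]>8: print(n,st[i],np.percentile(q[lab==i],[1,50,99],axis=0).round(1).tolist())
    ims.append(cv2.resize(p[165:335,250:420,::-1],(400,400)))
cv2.imwrite('pics/end.png',np.hstack(ims))
E
```

```text
ee_pos: [417.4, -173.2, 246.6]
tcp_rot: [3.14, 0.0, 1.748]
contact_force: [-0.1, -0.2, 0.0]
lid angle 0.003 z at x=0,-78 138.6 138.9 1703
t 25.65 tcp_shaker [-196.5 -102.   246.2] rot [ 3.141 -0.     1.748] F_sh [-0.4 -0.1 -0.2] open 0.0037494463048053975
top [371 209   5  24  40] [[-26.3, -66.8, 134.0], [1.3, -64.5, 138.4], [29.1, -62.5, 142.4]]
top [313 218   6  24  51] [[-26.1, 75.0, 112.9], [0.3, 77.4, 137.5], [28.7, 80.6, 142.2]]
top [337 256  26   6  63] [[-82.2, -22.0, 115.9], [-80.3, 6.1, 137.4], [-77.5, 36.2, 142.0]]
side [324 218  13   2  17] [[-25.7, 74.1, 136.1], [-11.9, 78.8, 137.7], [1.6, 82.7, 139.1]]
side [338 219  10   1  10] [[6.8, 72.6, 136.3], [17.0, 75.4, 138.9], [27.2, 79.5, 140.8]]
side [296 228   5  18  50] [[-83.1, -27.3, 134.5], [-80.0, 2.3, 137.8], [-77.2, 34.1, 140.2]]
side [319 255  30  15 275] [[-26.5, -70.2, 106.1], [-0.8, -66.8, 128.0], [27.7, -60.7, 139.9]]
```

View pics/end.png

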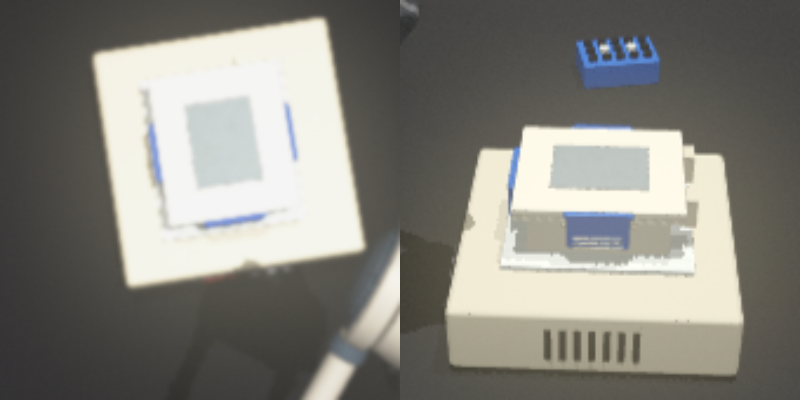

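The picture shows the lid shut. All three flaps hang straight down: thin blue strips at the left (155,150), front (235,218) and right (290,130) of the top view, and the right flap flat at (598,230) in the side view.

```bash
python3 -c "
from station import env
print(env.finish_job())"
```

```text
the job is handed in; nothing more can be done
None
```

The lid is shut, and the front, left and right flaps were clicked home in that order and still hung straight down in the last pictures. The highest force I read was about 9.5 N, it took about 26 s of the 69 s, nothing else on the bench was touched, and the job is handed in.

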